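# Clip the screen into the filter cassette and slide the cassette home

### The arm

A 6-joint arm with a two-finger parallel gripper is mounted at the origin on the work surface. World frame = base frame: x ahead of the robot, y to its left, z up, the work surface at z = 0. Lengths are in m, angles in rad, forces in N, time in s.
With the tool pointing down it reaches from about 0.35 to 0.925 m from the base axis. Payload 6.4 kg.
Tool frame: the origin (TCP) lies at the very end of the fingers, on their centre line; the grasp point (between the pads) lies 19 mm behind it (env.pinch_z is the distance from the TCP to the grasp point, in m); z points along the fingers, y is the direction in which the jaws open and shut (so a half turn about z gives the same grasp; the last joint's range is limited). The gripper opens to 94 mm and grips with 3 to 60 N. Pads are 16 mm wide; open, the fingers measure 119 mm over their backs; the gripper's body (75 mm by 177 mm) begins 78 mm behind the grasp point.
Start: joints at [-1.407, 0.245, 1.558, -0, 1.339, -0.174], TCP at [0.215, -0.613, 0.205] pointing down, gripper open.
Joint ranges: [-3.13, 3.13], [-1.02, 2.26], [0.13, 2.54], [-0.95, 4.09], [0.21, 2.88], [-2.74, 2.74]. Speed limits (rad/s): [2.57, 2.57, 3.14, 3.14, 3.14, 3.14].

### API

Orientations are given as a unit quaternion [x, y, z, w].
In Python, from rig import env, imaging gives the robot as it stands. The module is installed in compiled form; this text tells all that it offers.
- The arm moves only by the shell command python3 -m handwheel 'ROWS' [FORCE]. ROWS is JSON, one flat list of numbers, 7 for each row, row after row: the shift along the tool's x, y, z in mm, then the turn, a rotation vector about the tool's x, y, z in degrees, then the finger opening in mm, from 0 to 94. A call has 1 to 5 rows; each row is the pose to reach, as a shift and turn from the pose commanded when the call began, along the tool's axes at that moment; what a row does not reach only later rows make up. A row lasts 1/12 s, in which the tool goes at most 41.7 mm and 7.16 degrees, less where a joint would pass 70% of its speed; a pose out of reach is approached as far as the arm can. A call with a gripper value outside its range is refused whole. The fingers move at their own pace and stop on an object; FORCE is the grip in N (left out, the last holds). Time passes only in rows, so rows that repeat a pose let the fingers close. It gives the time, the measured TCP pose, the force and the opening at its end, in the units of the state.
- env.state(): the state, without advancing time (a new reading comes with each control period).
- imaging.get_image(name): name is "scene" or "top" or "wrist"; returns a dict with "image" (420x560x3 uint8, red, green, blue), "z_map" (420x560 float32, m along the optical axis (not along the pixel's ray), 0 where there is no reading), "intrinsics" (3x3 intrinsics, pixels), "R" (3x3) and "t" (3): a world point X has camera coordinates R X + t. Camera axes: x right, y down, z forward; pixel columns grow to the right and rows downward; lengths in m; the calibration is good to about 2 mm. The wrist camera is an equidistant fisheye: a pixel r from the principal point sees the ray r / f radians off the axis. A picture is of the moment at which its call begins.
- env.close_job(): hands the job in, once; it reports no verdict.
The state is a dict: "clock": time; "qpos": joint angles; "joint_velocities": joint speeds; "joint_torque": joint torques, N m; "tool_pos": TCP position; "tool_rot": TCP orientation; "ft_force": force on the tool from outside, world axes, zero at the start; "torque": the same for the moment, N m; "finger_gap": opening from 0.0 (shut) to 1.0 (fully open).
Only numpy, scipy, OpenCV 4.12 (cv2) and the standard library are available. Lean on these libraries where they do the work, as an engineer would, in place of code of your own. Each camera call takes 0.05 s, during which the arm holds its last target. There are 200 camera calls.

### The job

Put the perforated screen plate with the upright grip bar into the white cassette that lies on the filter's deck, and slide its grooved edge under the cassette's keeper lip until the plate clicks and is fully home against that end. Then slide the loaded cassette into the filter until both of its ends are fully home, without forcing it if it jams, and let go. Leave the blanking plate with the round knob and the bottles, the vial and the dish where they stand.

Things in the scene. Friction and masses are not known exactly. Their poses are not given: they have to be found in the camera images.
- filter: Slide-in plate filter, fixed to the bench, 190 mm wide. Origin: bench level, centre line, under the front face of the grey housing; +x points into the housing (the cassette's way in), +y to its left, z up. Behind, a rear block (from x = 56 mm, top 65 mm above the bench; gauge on it to 96 mm) stops the cassette: fully home, the cassette's front face is at x = -11 mm.
- deck_front (a point): Middle of the front edge of the filter's deck: open, 165 mm long, top 12 mm above the bench. Two guides along x (inner faces at y = +-72 mm, tops 26 mm above the bench) leave the cassette 2 mm either side. The loaded cassette slides at 3 to 8 N pushed about 10 mm right (-y) of its middle; pushed over 30 mm off it racks and may jam fast: then push the other end.
- filter_slot (a point): Mouth of the open slot in the housing's roof, on the roof's top at the housing's front face, at (0, -15, 49) mm in the filter's frame. The slot is 24 mm wide (y) and runs along x. The roof lies 41 to 49 mm above the bench, x 0 to 60 mm. The grip bar of a fully home screen passes along the slot; that of a screen not home hits the roof.
- cassette: White plastic tray, loose, 0.28 to 0.49 kg, 67 mm (x) by 140 mm (y), on the deck between the guides, axes along the filter's. Origin: centre of its underside. Floor 5 mm thick; front and back walls (6 mm thick) and right (-y) end wall 21 mm high, left end wall 11 mm high. Two thumb tabs on the front wall, 22 mm wide, at y = +-58 mm, rise to 35 mm.
- pocket (a point): Centre of the floor of the cassette's pocket, 5 mm above its underside. Pocket: x +-27.5 mm, y +-60 mm. The screen is laid in with its axes along the cassette's and its centre between y = +1 and +15 mm (2.5 mm of play either side along x), then slid along -y under the keeper lip, which takes 1 to 4 N before it meets the sprung ball.
- keeper_lip (a point): Middle of the top edge of the keeper lip's opening, at (0, -46, 21) mm in the cassette's frame. The lip covers the pocket from y = -60 to -46 mm, underside 10 mm over the pocket floor. A steel sprung ball (12 mm) in it at y = -50 mm hangs 4 mm below it; it rides over the screen's leading rim and clicks into its groove, which takes a push of about 4 to 10 N along -y.
- cassette_left (a point): The middle of the cassette's left thumb tab's face, on the front face: at (-33.5, 58, 12) mm in the cassette's frame. In the filter's frame its x is -11 mm when fully home.
- cassette_right (a point): The same on the right tab, at (-33.5, -58, 12) mm in the cassette's frame.
- screen_center (a point): Centre of the screen: loose perforated steel plate, 0.36 to 0.56 kg, 50 mm (x) by 90 mm (y) by 8 mm thick, with an upright grip bar in its middle, 40 mm along x, 14 mm thick (y), up to 52 mm above the underside. The point is 26 mm above the underside. It lies on the bench left or right of the filter. Fully home it is at (0 +-2.5, -15, 31) mm in the cassette's frame. Push the bar low: the plate can tip.
- screen_groove (a point): Middle of the groove, about 12 mm wide and 4 mm deep, that crosses the top of the screen along x near its rounded -y edge: at (0, -34, 4) mm from the underside's centre in the screen's axes. This grooved edge goes under the keeper lip. The screen lies within 0.5 rad of the world's axes.
- blank_center (a point): Blanking plate, bystander: a solid plate of the same 50 x 90 x 8 mm with a round knob (30 mm across, to 36 mm) instead of a bar; lies on the other side of the filter from the screen. This point is 18 mm above its underside.
- bottle_a: Bystander: white plastic bottle, 70 mm across, 150 mm tall; origin at the centre of its foot.
- bottle_b: Bystander: amber bottle, 60 mm across, 120 mm tall; origin at the centre of its foot.
- vial: Bystander: small clear jar with white cap, 30 mm across, 55 mm tall; origin at the centre of its foot.
- dish: Bystander: white dish, 90 mm across, 25 mm tall; origin at the centre of its foot.

How it is judged:
On the way:
1. with the cassette still out on the deck, the screen is under the keeper lip, clicked and within 3 mm of fully home (y of screen_center in the frame of cassette between -0.019 and -0.012 m and x of screen_center in the frame of cassette between -0.005 and 0.005 m and z of screen_center in the frame of cassette between 0.028 and 0.0335 m and x of cassette in the frame of filter below -0.02 m), for 0.2 s.
At the end, for the whole second after the job is handed in: The cassette lies flat on the deck, between the guides, both its ends within 3.5 mm of fully home in the filter, at rest, with the screen flat in it and within 3 mm of fully home under the keeper lip (x of each of cassette_left, cassette_right in the frame of filter above -0.0145 m and z of cassette in the frame of filter between 0.009 and 0.015 m and y of cassette in the frame of filter between -0.005 and 0.005 m and y of screen_center in the frame of cassette between -0.019 and -0.012 m and x of screen_center in the frame of cassette between -0.005 and 0.005 m and z of screen_center in the frame of cassette between 0.028 and 0.0335 m and linear speed of cassette below 0.01 m/s); the robot touches nothing.
It fails at once if the blanking plate, a bottle, the vial or the dish is moved more than 30 mm (distance of any of blank_center, bottle_a, bottle_b, vial, dish from where it was at the start of the episode above 0.03 m).
It fails at once if the cassette is forced: the fingers press on it with more than 60 N (contact force between the fingers and cassette above 60 N).
It also fails if it takes over 67 s, if anything falls off the work surface, if the arm or the gripper's body presses on something with over 40 N, if the wrist force passes 120 N, or if a joint passes its speed limit or range.

## Working session

There is one attempt and no reset: what is moved stays moved. The work goes in short steps, Python scripts to look and compute and a shell command to move; the robot and the scene stay as the last step left them, time stands still between calls to the robot, and variables do not carry over. Pictures are saved under pics/ and viewed, about 8 in all and at most 12, crops included, and the job is handed in when it is done.

```bash
mkdir -p pics; cat > h.py <<'E'
import numpy as np, cv2
from rig import env, imaging
def shot(n,f):
    d=imaging.get_image(n); cv2.imwrite('pics/'+f+'.png',d['image'][:,:,::-1]); np.savez('pics/'+f+'.npz',**d); return d
def load(f): return dict(np.load('pics/'+f+'.npz'))
def pt(d,u,v,z):  # pixel -> world at plane z
    r=d['R'].T@np.linalg.solve(d['intrinsics'],[u,v,1.]); c=-d['R'].T@d['t']; return c+r*(z-c[2])/r[2]
def cloud(d):
    z=d['z_map']; v,u=np.mgrid[:z.shape[0],:z.shape[1]]; K=d['intrinsics']
    X=np.stack([(u-K[0,2])/K[0,0]*z,(v-K[1,2])/K[1,1]*z,z],-1); return (X-d['t'])@d['R']
E
python3 - <<'E'
from h import *
a=shot('top','top0');b=shot('scene','sc0')
cv2.imwrite('pics/both.png',cv2.resize(np.vstack([a['image'],b['image']])[:,:,::-1],(448,672)) ) if 0 else None
print(a['intrinsics'],-a['R'].T@a['t'],a['R']); print(env.state())
E
```

```text
[[417.20168274   0.         280.4260946 ]
 [  0.         417.20168274 204.26013724]
 [  0.           0.           1.        ]] [ 0.4714538  -0.01297802  1.00828563] [[-0.01624373 -0.99968244 -0.0192657 ]
 [-0.99614178  0.01784215 -0.08592565]
 [ 0.08624211  0.01779562 -0.99611526]]
{'clock': 0.1, 'qpos': array([-1.40704579e+00,  2.45745567e-01,  1.55889668e+00, -4.95455591e-05,
        1.33874082e+00, -1.74098862e-01]), 'joint_velocities': array([ 0.00144298, -0.00028199, -0.00329905, -0.00108887, -0.00088433,
       -0.00041514]), 'joint_torque': array([-8.80702555e-05, -4.16915059e+01, -3.15524876e+01,  6.85782591e-02,
        3.09388165e-02, -5.84677173e-05]), 'tool_pos': array([ 0.21534881, -0.61269617,  0.20445227]), 'tool_rot': array([ 9.85764762e-01,  1.68128020e-01, -1.94714019e-05, -8.95320086e-04]), 'ft_force': array([-0.61013494,  0.2678972 , -0.50718312]), 'torque': array([-0.0249782 ,  0.02257044, -0.0640045 ]), 'finger_gap': 0.9985322523511612}
```

View pics/top0.png

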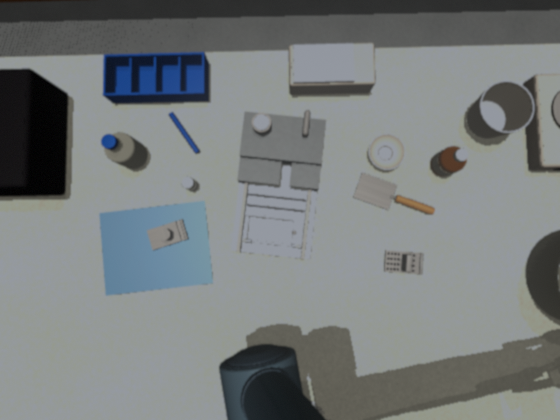

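View pics/sc0.png

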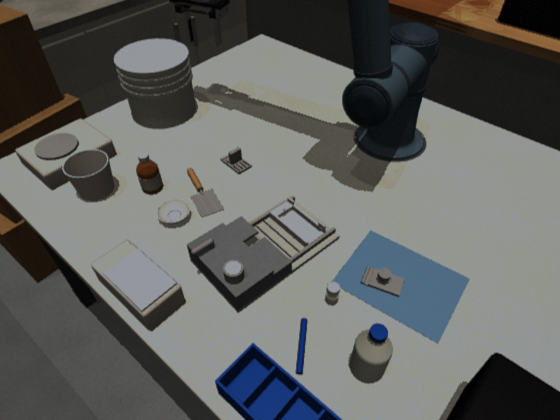

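The top view has the filter at about (282,185), opening towards the robot, with the cassette at about (277,225). The screen is at (403,262), right of the filter (−y), and the blanking plate is at (168,235) on the blue mat. I'll measure with the depth map and look at an enlarged crop.

```bash
python3 - <<'E'
from h import *
d=load('top0'); P=cloud(d); im=d['image'][:,:,::-1]
a=cv2.resize(im[100:270,225:335],None,fx=4,fy=3.5,interpolation=3) if 0 else cv2.resize(im[160:270,230:330],None,fx=5,fy=5,interpolation=2)
b=cv2.resize(im[235:290,375:435],None,fx=5,fy=5,interpolation=2)
o=np.zeros((550,800,3),np.uint8);o[:,:500]=a;o[:275,500:]=b;cv2.imwrite('pics/crop1.png',cv2.convertScaleAbs(o,alpha=1.3))
np.set_printoptions(precision=3,suppress=True,linewidth=200)
# screen by depth
for name,(v0,v1,u0,u1) in dict(screen=(240,285,375,435),).items():
    Q=P[v0:v1,u0:u1].reshape(-1,3)
    print('bench z',np.median(Q[:,2]))
    for lo,hi in ((.005,.02),(.035,.07)):
        m=(Q[:,2]>lo)&(Q[:,2]<hi); q=Q[m]
        print(name,lo,m.sum(),q.mean(0),q.min(0),q.max(0))
        if m.sum()>5: print(cv2.minAreaRect((q[:,:2]*1000).astype(np.float32)))
# filter roof / rear block / deck
Q=P[100:262,230:335]; 
for lo,hi in ((.056,.072),(.044,.054),(.029,.0395)):
    m=(Q[...,2]>lo)&(Q[...,2]<hi); q=Q[m]; print(lo,m.sum(),q.mean(0),cv2.minAreaRect((q[:,:2]*1000).astype(np.float32)))
E
```

```text
bench z 0.0006169124408117077
screen 0.005 535 [ 0.417 -0.277  0.008] [ 0.387 -0.353  0.005] [ 0.459 -0.227  0.02 ]
((416.8121032714844, -290.6175537109375), (68.49968719482422, 129.54148864746094), 7.908053874969482)
screen 0.035 136 [ 0.416 -0.283  0.049] [ 0.395 -0.293  0.035] [ 0.436 -0.276  0.055]
((415.3380126953125, -284.527587890625), (15.11624526977539, 39.834320068359375), 84.10936737060547)
0.056 3241 [ 0.702 -0.006  0.064] ((707.7791748046875, -3.1071014404296875), (189.98239135742188, 105.26698303222656), 82.58595275878906)
0.044 1784 [0.625 0.009 0.048] ((560.0052490234375, 15.894462585449219), (189.97422790527344, 195.4993896484375), 82.59217071533203)
0.029 535 [ 0.5   -0.003  0.033] ((553.9990234375, 17.690086364746094), (177.0730743408203, 205.44387817382812), 87.3440933227539)
```

View pics/crop1.png

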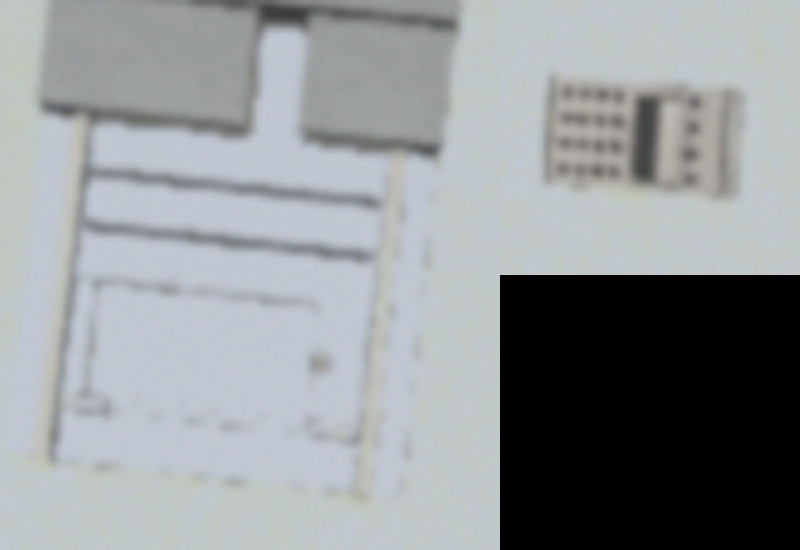

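```bash
python3 - <<'E'
from h import *
np.set_printoptions(precision=1,suppress=True,linewidth=200)
d=load('top0'); P=cloud(d)*1000
v,u=np.mgrid[:420,:560]; box=(v>100)&(v<265)&(u>228)&(u<335)
def rect(m,n):
    k,l,s,c=cv2.connectedComponentsWithStats(m.astype(np.uint8)); i=1+np.argmax(s[1:,4]); q=P[l==i]; r=cv2.minAreaRect(q[:,:2].astype(np.float32)); print(n,s[i],r,'z',np.median(q[:,2])); return q
rb=rect(box&(P[...,2]>58)&(P[...,2]<70),'rear')
R=rect(box&(P[...,2]>44)&(P[...,2]<54)&(v<200),'roof')
# yaw from rear block: long side 190
_,(w,h),a=cv2.minAreaRect(rb[:,:2].astype(np.float32)); 
yaw=np.deg2rad((a if w<h else a-90)); 
C=np.array(cv2.minAreaRect(rb[:,:2].astype(np.float32))[0]);print('yaw',np.rad2deg(yaw))
x=np.array([np.cos(yaw),np.sin(yaw)]);y=np.array([-x[1],x[0]])
f=lambda q:np.stack([(q[...,:2]-C)@x,(q[...,:2]-C)@y],-1)
m=box&(P[...,2]>44)&(P[...,2]<54)&(v<200); q=f(P[m]); print('roof',np.percentile(q,[1,2,5,50,95,98,99],axis=0).T); q=f(rb);print('rear',np.percentile(q,[1,2,5,50,95,98,99],axis=0).T)
x0=np.percentile(f(P[m])[:,0],1); F=f(P)-[x0,0]
print('filter origin',C+x*x0)
np.save('pics/F.npy',F)
for lo,hi,n in((40,52,'tabs'),(30,37,'rim'),(23,28.5,'guides')):
    m=box&(P[...,2]>lo)&(P[...,2]<hi)&(F[...,0]<-12)&(F[...,0]>-170)
    k,l,s,c=cv2.connectedComponentsWithStats(m.astype(np.uint8))
    for i in range(1,k):
        if s[i,4]>8: q=F[l==i]; print(n,s[i,4],q.min(0),q.max(0),np.median(P[l==i][:,2]))
# screen
for lo,hi in((4,15),(40,60)):
    rect((v>240)&(v<285)&(u>375)&(u<435)&(P[...,2]>lo)&(P[...,2]<hi)&(P[...,1]<-225),'scr')
# color-based screen
g=d['image'][240:285,375:435].astype(int); 
print(g[:6,:6].mean((0,1)))
E
```

```text
rear [ 239  112   87   53 3227] ((707.7791748046875, -3.1071014404296875), (189.98239135742188, 105.26698303222656), 82.58595275878906) z 64.41165540781346
roof [ 237  157   49   28 1025] ((633.9718017578125, 48.33671951293945), (106.55803680419922, 57.044193267822266), 82.59217071533203) z 48.34722184907043
yaw -7.414047241210938
roof [[-107.8 -107.3 -105.5  -79.4  -53.4  -51.9  -51.7]
 [ -93.7  -91.9  -87.1   11.    86.3   91.4   93. ]]
rear [[-51.8 -51.3 -48.6  -7.2  46.   49.8  50.9]
 [-93.4 -91.8 -86.8  -6.4  86.5  91.7  93.4]]
filter origin [600.9  10.8]
tabs 23 [-139.1   47.4] [-133.5   66.6] 46.4755279159359
tabs 24 [-139.   -68.2] [-133.1  -49.5] 46.64649546301822
rim 474 [-139.2  -71. ] [-72.3  68.2] 32.533987154422874
guides 211 [-164.2   60. ] [-12.   79.6] 25.39317055967727
guides 202 [-164.7  -80.6] [-13.6 -72.4] 25.414419153068394
guides 13 [-101.5   60.1] [-84.   68.5] 24.72712611219575
scr [384 250  39  25 572] ((415.428466796875, -284.162841796875), (89.67564392089844, 49.98518371582031), 84.46404266357422) z 7.461965077802016
scr [405 255   8  18 125] ((414.7655334472656, -284.46856689453125), (15.11624526977539, 38.68330001831055), 84.10936737060547) z 51.34350504222752
[148.1 152.9 155.3]
```

```bash
cat >> h.py <<'E'
from scipy.spatial.transform import Rotation as Ro
O=np.array([600.5,10.9,0]); YAW=-7.41
def f2w(x,y,z): return O+Ro.from_euler('z',YAW,degrees=True).apply([x,y,z])
def go(x,y,z,yaw):
    s=env.state(); R=Ro.from_quat(s['tool_rot']); T=Ro.from_euler('z',yaw,degrees=True)*Ro.from_euler('x',180,degrees=True)
    print('shift',np.round(R.inv().apply(np.array([x,y,z])-s['tool_pos']*1000),1),'turn',np.round((R.inv()*T).as_rotvec(degrees=True),2))
def st():
    s=env.state(); p=s['tool_pos']*1000; q=Ro.from_euler('z',-YAW,degrees=True).apply(p-O); R=Ro.from_quat(s['tool_rot']).as_matrix()
    print('t %.2f'%s['clock'],'w',p.round(1),'filt',q.round(1),'yaw %.2f'%np.degrees(np.arctan2(R[1,0],R[0,0])),'F(filter)',Ro.from_euler('z',-YAW,degrees=True).apply(s['ft_force']).round(1),'gap %.1f'%(94*s['finger_gap']))
E
python3 -c "
from h import *
go(415.2,-284.3,110,-5.7)"
```

```text
shift [ 297.4 -243.4   95. ] turn [-1.000e-01  1.000e-02  2.506e+01]
```

```bash
python3 -m handwheel '[297,-243,95,0,0,25,45, 297,-243,95,0,0,25,45, 297,-243,95,0,0,25,45, 297,-243,95,0,0,25,45, 297,-243,95,0,0,25,45]'; python3 -c "
from h import *
st();go(415.2,-284.3,110,-5.7)"
```

```text
clock: 0.52
tool_pos: [0.3211, -0.4386, 0.1545]
tool_rot: [0.999, -0.051, -0.0, -0.0]
ft_force: [0.6, 0.5, 0.7]
finger_gap: 0.681
t 0.52 w [ 321.1 -438.6  154.5] filt [-219.1 -481.8  154.5] yaw -5.81 F(filter) [0.5 0.6 0.7] gap 64.1
shift [  78.1 -163.    44.5] turn [-0.04  0.02 -0.11]
```

```bash
python3 -m handwheel '[78,-163,44,0,0,0,45, 78,-163,44,0,0,0,45, 78,-163,44,0,0,0,45, 78,-163,44,0,0,0,45, 78,-163,44,0,0,0,45]'; python3 -c "
from h import *
st();go(415.2,-284.3,11,-5.7);shot('wrist','w0')"
```

```text
clock: 0.93
tool_pos: [0.4148, -0.2816, 0.1095]
tool_rot: [0.999, -0.048, -0.001, -0.001]
ft_force: [1.2, 0.1, 0.1]
finger_gap: 0.48
t 0.93 w [ 414.8 -281.6  109.5] filt [-146.5 -314.   109.5] yaw -5.48 F(filter) [1.2 0.3 0.1] gap 45.1
shift [ 0.9  2.9 98.5] turn [-0.17  0.12  0.22]
```

View pics/w0.png

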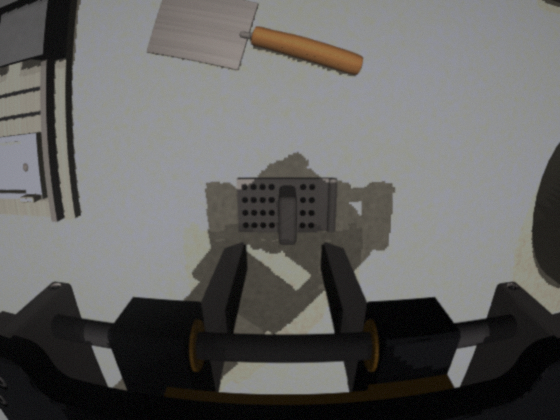

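The wrist view shows the bar at (287,212), midway between the fingertips (mid about 284). The groove stripe is at (330,205) on the right (−y) side. I'll descend and grip.

```bash
python3 -m handwheel '[0.5,1,97,0,0,0,45, 0.5,1,97,0,0,0,45, 0.5,1,97,0,0,0,45, 0.5,1,97,0,0,0,45, 0.5,1,97,0,0,0,45]' 30; python3 -c "
from h import *
st();go(415.2,-284.3,11,-5.7)"
```

```text
clock: 1.4
tool_pos: [0.4143, -0.2873, 0.0142]
tool_rot: [0.999, -0.049, -0.0, -0.0]
ft_force: [0.5, -0.2, 1.3]
finger_gap: 0.479
t 1.40 w [ 414.3 -287.3   14.2] filt [-146.1 -319.7   14.2] yaw -5.67 F(filter) [ 0.5 -0.2  1.3] gap 45.0
shift [ 0.6 -3.1  3.2] turn [-0.04  0.06  0.03]
```

```bash
python3 -m handwheel '[1,-2,2,0,0,0,45, 1,-2,2,0,0,0,45, 1,-2,2,0,0,0,13, 1,-2,2,0,0,0,10, 1,-2,2,0,0,0,5]' 25; python3 -m handwheel '[0,0,0,0,0,0,5, 0,0,0,0,0,0,5, 0,0,0,0,0,0,5, 0,0,0,0,0,0,5]'; python3 -c "
from h import *
st()"
```

```text
clock: 1.82
tool_pos: [0.4162, -0.2856, 0.0131]
tool_rot: [0.999, -0.049, 0.0, 0.0]
ft_force: [0.4, 0.2, -0.5]
finger_gap: 0.302
clock: 2.15
tool_pos: [0.416, -0.285, 0.0126]
tool_rot: [0.999, -0.049, -0.0, -0.0]
ft_force: [0.1, 1.8, 3.6]
finger_gap: 0.142
t 2.15 w [ 416.  -285.    12.6] filt [-144.8 -317.3   12.6] yaw -5.65 F(filter) [-0.1  1.8  3.6] gap 13.4
```

```bash
python3 -m handwheel '[0,0,-40,0,0,0,5, 0,0,-80,0,0,0,5, 0,0,-95,0,0,0,5, 0,0,-95,0,0,0,5]' ; python3 -c "
from h import *
st();go(*f2w(-105,8,105),YAW)"
```

```text
clock: 2.48
tool_pos: [0.4179, -0.2873, 0.1112]
tool_rot: [0.999, -0.049, 0.003, 0.003]
ft_force: [0.1, -0.6, -4.3]
finger_gap: 0.142
t 2.48 w [ 417.9 -287.3  111.2] filt [-142.7 -319.3  111.2] yaw -5.63 F(filter) [ 0.2 -0.6 -4.3] gap 13.4
shift [  47.7 -326.     4.7] turn [ 0.31 -0.35  1.77]
```

```bash
python3 -m handwheel '[6,-35,3,0,0,1,5, 11,-70,3,0,0,1.8,5, 17,-110,3,0,0,1.8,5, 22,-150,3,0,0,1.8,5, 28,-190,3,0,0,1.8,5]' ; python3 -m handwheel '[5,-35,0,0,0,0,5, 10,-70,0,0,0,0,5, 14,-100,0,0,0,0,5, 19,-125,0,0,0,0,5, 20,-137,0,0,0,0,5]';python3 -m handwheel '[0,0,0,0,0,0,5, 0,0,0,0,0,0,5, 0,0,0,0,0,0,5]'; python3 -c "
from h import *
st();go(*f2w(-105,8,105),YAW);shot('wrist','w1')"
```

```text
clock: 2.9
tool_pos: [0.4605, -0.0964, 0.1016]
tool_rot: [0.998, -0.065, -0.002, -0.001]
ft_force: [0.6, 0.2, -4.8]
finger_gap: 0.145
clock: 3.32
tool_pos: [0.4985, 0.0372, 0.1016]
tool_rot: [0.998, -0.064, -0.002, -0.0]
ft_force: [0.1, -0.6, -4.3]
finger_gap: 0.148
clock: 3.57
tool_pos: [0.4991, 0.0336, 0.1032]
tool_rot: [0.998, -0.065, -0.001, 0.0]
ft_force: [-0.1, -0.5, -4.3]
finger_gap: 0.145
t 3.57 w [499.1  33.6 103.2] filt [-103.5    9.4  103.2] yaw -7.49 F(filter) [-0.  -0.5 -4.3] gap 13.6
shift [-1.5  1.4 -1.8] turn [ 0.03  0.13 -0.08]
```

View pics/w1.png

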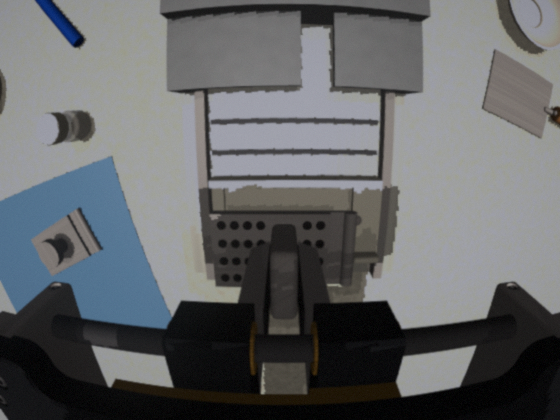

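The wrist view shows the screen held level above the pocket, plate at (215–352, 212–285), parallel to the cassette's back wall (rows about 180–210). I'll measure the plate's edges and the cassette wall from this view's depth.

```bash
cat >> h.py <<'E'
def fcloud(d):  # fisheye -> filter frame mm
    z=d['z_map']; v,u=np.mgrid[:z.shape[0],:z.shape[1]]; K=d['intrinsics']; a=(u-K[0,2])/K[0,0]; b=(v-K[1,2])/K[1,1]; th=np.hypot(a,b)+1e-9
    X=np.stack([np.tan(th)*a/th*z,np.tan(th)*b/th*z,z],-1); W=(X-d['t'])@d['R']*1000; return Ro.from_euler('z',-YAW,degrees=True).apply((W-O).reshape(-1,3)).reshape(W.shape)
E
python3 - <<'E'
from h import *
np.set_printoptions(precision=1,suppress=True,linewidth=200)
d=load('w1');P=fcloud(d);P[d['z_map']==0]=np.nan
for v in (60,150,195,240): print(v,[ (u,P[v,u].round(1)) for u in (205,230,280,345,375)])
for u in (220,235,250,325,340): # back edge of plate
    c=P[170:290,u]; k=np.where((c[:,2]>85)&(c[:,2]<112))[0]; b=np.where((c[:,2]>29)&(c[:,2]<37))[0]
    print(u,'plate',c[k[0]],c[k[-1]],len(k),'wall',c[b[0]] if len(b) else 0,c[b[-1]] if len(b) else 0)
for v in (220,240,260):
    c=P[v,190:380]; k=np.where((c[:,2]>85)&(c[:,2]<112))[0]; print(v,c[k[0]],c[k[-1]])
E
```

```text
60 [(205, array([20.6, 66.6, 48. ])), (230, array([19.4, 48.4, 47.8])), (280, array([18.3, 13. , 48.4])), (345, array([ 19.6, -33.1,  47.4])), (375, array([ 21.2, -55.3,  47.5]))]
150 [(205, array([-48.2,  74.1,  23.1])), (230, array([-50. ,  55.4,  11.2])), (280, array([-50.7,  13.6,  10.4])), (345, array([-50.1, -40.9,  11. ])), (375, array([-49.6, -67.5,   9.9]))]
195 [(205, array([-85.4,  75.8,  24.5])), (230, array([-88. ,  56.3,  14.8])), (280, array([-88.1,  13.7,  15.5])), (345, array([-88.2, -41.7,  14.8])), (375, array([nan, nan, nan]))]
240 [(205, array([-125.6,   78.9,   24.5])), (230, array([-95.8,  43.9,  96.5])), (280, array([-83.6,  12.7, 126.1])), (345, array([-96. , -27.1,  96.6])), (375, array([-123.1,  -66.7,   32. ]))]
220 plate [-78.9  50.6  88.4] [-128.5   52.7   97.1] 76 wall [-72.1  60.9  32.3] [-77.1  61.3  31.5]
235 plate [-78.6  40.9  89.5] [-128.4   42.7   96.7] 76 wall [-71.8  49.1  30.4] [-77.4  49.2  31.1]
250 plate [-78.7  31.5  89.4] [-101.9   31.7   96.3] 40 wall [-71.4  37.3  29.2] [-77.6  37.3  30.4]
325 plate [-79.2 -15.   88.2] [-124.8  -16.    96.5] 71 wall [-71.5 -22.1  29.4] [-76.9 -22.1  30.5]
340 plate [-79.  -24.3  88.9] [-129.2  -26.5   94.6] 76 wall [-71.7 -33.8  31.8] [-76.6 -34.   31.5]
220 [-82.9  55.6  96.3] [-83.4 -33.4  95.6]
240 [-95.1  55.4  98.5] [-96.9 -33.9  94.8]
260 [-109.6   55.8   96.7] [-110.7  -33.    94.9]
```

```bash
python3 -m handwheel '[-1.6,3.5,20,0,0,0,5, -1.6,3.5,40,0,0,0,5, -1.6,3.5,50,0,0,0,5, -1.6,3.5,52,0,0,0,5, -1.6,3.5,52,0,0,0,5]';  python3 -m handwheel '[0,0,4,0,0,0,5, 0,0,8,0,0,0,5, 0,0,11,0,0,0,5, 0,0,13,0,0,0,5, 0,0,15,0,0,0,5]'; python3 -c "
from h import *
st()"
```

```text
clock: 4.03
tool_pos: [0.4974, 0.0306, 0.0518]
tool_rot: [0.998, -0.065, -0.001, -0.0]
ft_force: [-0.3, -0.1, -4.1]
finger_gap: 0.148
clock: 4.45
tool_pos: [0.4981, 0.0312, 0.0374]
tool_rot: [0.998, -0.065, 0.0, 0.0]
ft_force: [-1.3, -0.5, -4.0]
finger_gap: 0.149
t 4.45 w [498.1  31.2  37.4] filt [-104.1    6.9   37.4] yaw -7.44 F(filter) [-1.3 -0.7 -4. ] gap 14.0
```

```bash
python3 -m handwheel '[-1,0,2,0,0,0,5, -1,0,4,0,0,0,5, -1,0,5,0,0,0,5, -1,0,5,0,0,0,5]';  python3 -c "
from h import *
st()";python3 -m handwheel '[0,0,1,0,0,0,5, 0,0,2,0,0,0,5, 0,0,2,0,0,0,5]'; python3 -c "
from h import *
st()"
```

```text
clock: 4.78
tool_pos: [0.4968, 0.0313, 0.0321]
tool_rot: [0.998, -0.065, -0.0, -0.0]
ft_force: [-0.1, 0.3, -4.9]
finger_gap: 0.147
t 4.78 w [496.8  31.3  32.1] filt [-105.5    6.9   32.1] yaw -7.44 F(filter) [-0.1  0.3 -4.9] gap 13.8
clock: 5.03
tool_pos: [0.4969, 0.0313, 0.0303]
tool_rot: [0.998, -0.065, -0.0, -0.0]
ft_force: [-0.3, -0.4, -4.8]
finger_gap: 0.147
t 5.03 w [496.9  31.3  30.3] filt [-105.3    6.8   30.3] yaw -7.45 F(filter) [-0.2 -0.4 -4.8] gap 13.8
```

```bash
python3 -m handwheel '[0,0,0.7,0,0,0,5, 0,0,1,0,0,0,5, 0,0,1,0,0,0,5]';  python3 -c "
from h import *
st()";python3 -m handwheel '[0,0,0.7,0,0,0,5, 0,0,0.7,0,0,0,5, 0,0,0.7,0,0,0,5]'; python3 -c "
from h import *
st()"
```

```text
clock: 5.28
tool_pos: [0.4972, 0.0312, 0.0296]
tool_rot: [0.998, -0.065, 0.0, 0.0]
ft_force: [-1.2, 0.3, -2.0]
finger_gap: 0.145
t 5.28 w [497.2  31.2  29.6] filt [-105.1    6.8   29.6] yaw -7.45 F(filter) [-1.2  0.2 -2. ] gap 13.6
clock: 5.53
tool_pos: [0.4974, 0.0312, 0.0296]
tool_rot: [0.998, -0.065, 0.0, 0.0]
ft_force: [-3.4, 0.2, 6.0]
finger_gap: 0.144
t 5.53 w [497.4  31.2  29.6] filt [-104.9    6.8   29.6] yaw -7.44 F(filter) [-3.4 -0.2  6. ] gap 13.5
```

```bash
python3 -m handwheel '[0,0,-0.5,0,0,0,26, 0,0,-0.7,0,0,0,26, 0,0,-0.7,0,0,0,26, 0,0,-0.7,0,0,0,26]';  python3 -c "
from h import *
st()";python3 -m handwheel '[0,0,0,0,0,0,5, 0,0,0,0,0,0,5, 0,0,0,0,0,0,5,0,0,0,0,0,0,5]' 15; python3 -c "
from h import *
st()"
```

```text
clock: 5.87
tool_pos: [0.4973, 0.0312, 0.0295]
tool_rot: [0.998, -0.065, 0.0, 0.0]
ft_force: [0.4, -1.2, -0.5]
finger_gap: 0.276
t 5.87 w [497.3  31.2  29.5] filt [-104.9    6.8   29.5] yaw -7.45 F(filter) [ 0.5 -1.2 -0.5] gap 26.0
clock: 6.2
tool_pos: [0.497, 0.0313, 0.0293]
tool_rot: [0.998, -0.065, 0.0, -0.0]
ft_force: [0.9, -0.4, -0.6]
finger_gap: 0.146
t 6.20 w [497.   31.3  29.3] filt [-105.2    6.8   29.3] yaw -7.45 F(filter) [ 0.9 -0.3 -0.6] gap 13.7
```

```bash
python3 -m handwheel '[0,2,0,0,0,0,5, 0,4,0,0,0,0,5, 0,6,0,0,0,0,5, 0,8,0,0,0,0,5, 0,8,0,0,0,0,5]';  python3 -c "
from h import *
st()";python3 -m handwheel '[0,2,0,0,0,0,5, 0,4,0,0,0,0,5, 0,6,0,0,0,0,5, 0,6,0,0,0,0,5]'; python3 -c "
from h import *
st()"
```

```text
clock: 6.62
tool_pos: [0.4959, 0.0229, 0.0293]
tool_rot: [0.998, -0.065, -0.0, 0.0]
ft_force: [0.1, -0.6, -0.3]
finger_gap: 0.15
t 6.62 w [495.9  22.9  29.3] filt [-105.3   -1.6   29.3] yaw -7.46 F(filter) [ 0.1 -0.6 -0.3] gap 14.1
clock: 6.95
tool_pos: [0.4952, 0.0177, 0.0294]
tool_rot: [0.998, -0.065, 0.0, -0.001]
ft_force: [0.4, 3.8, -0.5]
finger_gap: 0.146
t 6.95 w [495.2  17.7  29.4] filt [-105.3   -6.9   29.4] yaw -7.49 F(filter) [-0.1  3.8 -0.5] gap 13.7
```

```bash
python3 -m handwheel '[0,1.5,0,0,0,0,5, 0,3,0,0,0,0,5, 0,3,0,0,0,0,5]';  python3 -c "
from h import *
st()";python3 -m handwheel '[0,1.5,0,0,0,0,5, 0,3,0,0,0,0,5, 0,3,0,0,0,0,5]'; python3 -c "
from h import *
st()"
```

```text
clock: 7.2
tool_pos: [0.4947, 0.0145, 0.0293]
tool_rot: [0.998, -0.065, -0.0, -0.0]
ft_force: [0.5, 2.3, -0.2]
finger_gap: 0.151
t 7.20 w [494.7  14.5  29.3] filt [-105.4  -10.1   29.3] yaw -7.45 F(filter) [ 0.2  2.4 -0.2] gap 14.2
clock: 7.45
tool_pos: [0.4943, 0.0109, 0.0294]
tool_rot: [0.998, -0.065, -0.0, 0.0]
ft_force: [-1.2, 1.2, 0.0]
finger_gap: 0.15
t 7.45 w [494.3  10.9  29.4] filt [-105.3  -13.7   29.4] yaw -7.44 F(filter) [-1.3  1.   0. ] gap 14.1
```

```bash
python3 -m handwheel '[0,1.5,0,0,0,0,5, 0,2,0,0,0,0,5, 0,2,0,0,0,0,5]';  python3 -c "
from h import *
st()";python3 -m handwheel '[0,1.5,0,0,0,0,5, 0,2,0,0,0,0,5, 0,2,0,0,0,0,5]'; python3 -c "
from h import *
st();shot('wrist','w2')"
```

```text
clock: 7.7
tool_pos: [0.4941, 0.0089, 0.0293]
tool_rot: [0.998, -0.065, -0.0, 0.0]
ft_force: [-0.7, 0.3, -0.8]
finger_gap: 0.148
t 7.70 w [494.1   8.9  29.3] filt [-105.3  -15.7   29.3] yaw -7.45 F(filter) [-0.8  0.2 -0.8] gap 13.9
clock: 7.95
tool_pos: [0.4939, 0.0076, 0.0293]
tool_rot: [0.998, -0.065, -0.0, -0.0]
ft_force: [0.4, 3.5, -1.5]
finger_gap: 0.148
t 7.95 w [493.9   7.6  29.3] filt [-105.3  -17.1   29.3] yaw -7.45 F(filter) [-0.   3.5 -1.5] gap 13.9
```

View pics/w2.png

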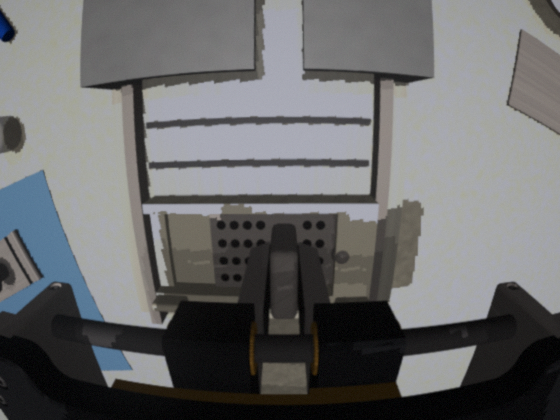

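The plate's left edge is now at px 211 and its right end has gone under the lip, whose edge is at about px 335 with the ball at (342,257). I'll check its position in the cassette with depth.

```bash
python3 - <<'E'
from h import *
np.set_printoptions(precision=1,suppress=True,linewidth=200)
d=load('w2');P=fcloud(d);P[d['z_map']==0]=np.nan
for v in (230,255,275):
    print(v,[(u,P[v,u].round(1)[1:].tolist()) for u in list(range(140,166,3))+list(range(204,218,2))+[300,325,330,335,340,350,360,370,374,378,382]])
E
```

```text
230 [(140, [76.7, 23.8]), (143, [74.0, 24.8]), (146, [73.4, 21.7]), (149, [73.6, 16.5]), (152, [69.5, 20.7]), (155, [67.0, 21.3]), (158, [65.0, 21.0]), (161, [63.4, 19.9]), (164, [60.8, 20.8]), (204, [35.1, 16.2]), (206, [33.7, 16.5]), (208, [32.8, 15.0]), (210, [29.5, 23.0]), (212, [28.0, 23.9]), (214, [26.8, 23.7]), (216, [25.5, 24.0]), (300, [-25.6, 22.7]), (325, [-40.7, 23.1]), (330, [-43.8, 23.3]), (335, [-47.5, 19.4]), (340, [-48.5, 31.2]), (350, [-54.1, 32.8]), (360, [-60.7, 30.5]), (370, [-66.8, 30.8]), (374, [-69.1, 31.2]), (378, [-73.9, 24.2]), (382, [-76.5, 24.2])]
255 [(140, [79.6, 24.0]), (143, [76.6, 25.4]), (146, [75.1, 23.9]), (149, [73.7, 22.2]), (152, [73.1, 18.8]), (155, [72.7, 14.6]), (158, [67.5, 21.1]), (161, [65.7, 20.3]), (164, [63.0, 21.4]), (204, [36.8, 15.7]), (206, [35.8, 14.4]), (208, [34.4, 14.5]), (210, [32.8, 15.3]), (212, [31.6, 14.7]), (214, [28.1, 23.8]), (216, [26.8, 23.7]), (300, [-24.5, 46.3]), (325, [-41.5, 23.0]), (330, [-45.3, 18.8]), (335, [-46.2, 32.0]), (340, [-49.2, 32.5]), (350, [-55.4, 32.1]), (360, [-61.7, 31.6]), (370, [-68.3, 30.8]), (374, [-72.7, 25.1]), (378, [-75.6, 24.2]), (382, [-78.2, 24.7])]
275 [(140, [90.0, 9.9]), (143, [79.6, 25.0]), (146, [77.7, 24.1]), (149, [75.5, 24.0]), (152, [73.6, 23.1]), (155, [73.2, 19.1]), (158, [73.1, 14.4]), (161, [68.1, 20.3]), (164, [65.7, 20.6]), (204, [38.6, 14.8]), (206, [36.9, 15.8]), (208, [35.8, 14.7]), (210, [34.4, 14.6]), (212, [33.0, 14.5]), (214, [29.6, 22.5]), (216, [27.9, 24.2]), (300, [-23.7, 65.5]), (325, [-42.0, 24.1]), (330, [-46.0, 19.5]), (335, [-47.1, 32.0]), (340, [-50.3, 31.4]), (350, [-56.8, 30.6]), (360, [-63.3, 30.7]), (370, [-70.2, 29.5]), (374, [-74.8, 23.4]), (378, [-77.3, 24.2]), (382, [-85.3, 9.6])]
```

```bash
python3 -m handwheel '[0,0.8,0,0,0,0,5, 0,1.5,0,0,0,0,5, 0,1.5,0,0,0,0,5]';  python3 -c "
from h import *
st()";python3 -m handwheel '[0,0.8,0,0,0,0,5, 0,1,0,0,0,0,5, 0,1,0,0,0,0,5]'; python3 -c "
from h import *
st()"
```

```text
clock: 8.25
tool_pos: [0.4938, 0.0074, 0.0294]
tool_rot: [0.998, -0.065, 0.0, -0.002]
ft_force: [0.9, 8.7, -0.2]
finger_gap: 0.148
t 8.25 w [493.8   7.4  29.4] filt [-105.3  -17.2   29.4] yaw -7.49 F(filter) [-0.2  8.8 -0.2] gap 13.9
clock: 8.5
tool_pos: [0.4938, 0.0073, 0.0296]
tool_rot: [0.998, -0.066, 0.0, -0.002]
ft_force: [2.4, 12.0, 1.3]
finger_gap: 0.148
t 8.50 w [493.8   7.3  29.6] filt [-105.3  -17.3   29.6] yaw -7.51 F(filter) [ 0.8 12.2  1.3] gap 13.9
```

```bash
python3 -m handwheel '[0,-2.3,0,0,0,0,5, 0,-2.3,0,0,0,0,30, 0,-2.3,0,0,0,0,30, 0,-2.3,0,0,0,0,30]';  python3 -c "
from h import *
st()";python3 -m handwheel '[0,0,-20,0,0,0,30, 0,0,-50,0,0,0,30, 0,0,-70,0,0,0,0, -30,-4,-70,0,0,0,0, -58,-6,-70,0,0,0,0]'; python3 -m handwheel '[0,0,0,0,0,0,0, 0,0,0,0,0,0,0]'; python3 -c "
from h import *
st();go(*f2w(-162,-11,17),YAW);shot('wrist','w3');shot('top','top1')
import numpy as np
np.set_printoptions(precision=1,suppress=True,linewidth=200)
d=load('w3');P=fcloud(d);P[d['z_map']==0]=np.nan
for v in range(205,290,14): print(v,[(u,P[v,u].round(0).tolist()) for u in range(150,390,20)])
"
```

```text
clock: 8.83
tool_pos: [0.4941, 0.0068, 0.0296]
tool_rot: [0.998, -0.065, 0.0, 0.0]
ft_force: [0.2, -0.1, 0.2]
finger_gap: 0.306
t 8.83 w [494.1   6.8  29.6] filt [-105.   -17.8   29.6] yaw -7.45 F(filter) [ 0.2 -0.1  0.2] gap 28.7
clock: 9.25
tool_pos: [0.4384, 0.02, 0.1014]
tool_rot: [0.998, -0.065, 0.002, 0.001]
ft_force: [-1.0, 0.6, -0.5]
finger_gap: 0.138
clock: 9.42
tool_pos: [0.4365, 0.0206, 0.0994]
tool_rot: [0.998, -0.065, 0.0, 0.0]
ft_force: [0.2, 0.1, -0.5]
finger_gap: 0.012
t 9.42 w [436.5  20.6  99.4] filt [-163.9  -11.5   99.4] yaw -7.45 F(filter) [ 0.2  0.1 -0.5] gap 1.2
shift [ 1.9 -0.5 82.4] turn [ 0.02 -0.03 -0.04]
205 [(150, [-160.0, 116.0, -2.0]), (170, [-157.0, 91.0, 10.0]), (190, [-157.0, 71.0, 12.0]), (210, [-157.0, 54.0, 10.0]), (230, [-157.0, 36.0, 11.0]), (250, [-158.0, 19.0, 10.0]), (270, [-158.0, 1.0, 10.0]), (290, [-157.0, -16.0, 10.0]), (310, [-157.0, -33.0, 10.0]), (330, [-158.0, -50.0, 8.0]), (350, [-158.0, -68.0, 9.0]), (370, [-157.0, -85.0, 11.0])]
219 [(150, [-175.0, 118.0, -3.0]), (170, [-174.0, 96.0, -1.0]), (190, [-174.0, 77.0, -1.0]), (210, [-174
[... 1361 characters left out ...]
, -2.0]), (170, [-234.0, 105.0, -2.0]), (190, [-233.0, 83.0, -1.0]), (210, [-232.0, 62.0, -1.0]), (230, [-232.0, 42.0, -2.0]), (250, [-231.0, 23.0, -2.0]), (270, [-155.0, -4.0, 139.0]), (290, [-156.0, -13.0, 138.0]), (310, [-155.0, -23.0, 139.0]), (330, [-231.0, -55.0, -1.0]), (350, [-232.0, -75.0, -2.0]), (370, [-234.0, -96.0, -3.0])]
289 [(150, [-252.0, 131.0, -2.0]), (170, [-250.0, 107.0, -1.0]), (190, [-249.0, 85.0, -2.0]), (210, [-249.0, 64.0, -2.0]), (230, [-248.0, 43.0, -2.0]), (250, [-247.0, 23.0, -2.0]), (270, [-156.0, -4.0, 152.0]), (290, [-155.0, -13.0, 154.0]), (310, [-155.0, -22.0, 152.0]), (330, [-248.0, -56.0, -2.0]), (350, [-248.0, -76.0, -1.0]), (370, [-249.0, -97.0, -1.0])]
```

View pics/w3.png

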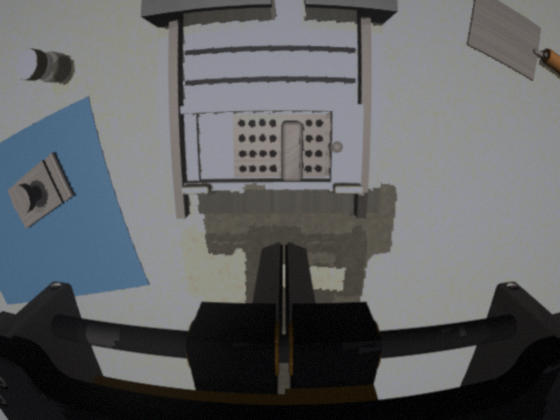

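The screen sits flat with its grooved end under the lip (edge at px 331). The bar at px 280–302 lines up with the roof slot at px 276–304. I'll check the numbers, then lower to push.

```bash
python3 - <<'E'
from h import *
np.set_printoptions(precision=1,suppress=True,linewidth=200)
d=load('w3');P=fcloud(d);P[d['z_map']==0]=np.nan
v,u=np.mgrid[:420,:560];box=(v>105)&(v<192)&(u>175)&(u<372)
for n,lo,hi,b in(('bar',60,75,box),('plate',22.5,27,box&(u>225)&(u<335)),('rim',29,36,box),('tabs',42,50,box)):
    q=P[b&(P[...,2]>lo)&(P[...,2]<hi)]; print(n,len(q),np.percentile(q,[1,3,50,97,99],axis=0).T[:2].ravel(),np.median(q[:,2]))
c=P[140,225:240];print(c[:,1],c[:,2]); c=P[140,325:370:3];print(c[:,1],c[:,2])
E
python3 -m handwheel '[2,0,40,0,0,0,0, 2,0,65,0,0,0,0, 2,0,78,0,0,0,0, 2,0,82,0,0,0,0, 2,0,82,0,0,0,0]'; python3 -m handwheel '[0,0,0,0,0,0,0, 0,0,0,0,0,0,0]'; python3 -c "
from h import *
st()"
```

```text
bar 1289 [-124.1 -122.9 -104.6  -86.7  -85.5  -22.3  -22.1  -15.6   -8.5   -8.5] 66.96342680682197
plate 4280 [-132.5 -129.6 -104.2  -81.4  -80.6  -43.2  -42.     0.5   27.7   29. ] 23.503101382742233
rim 4275 [-138.5 -137.9 -106.3  -74.2  -73.4  -70.2  -69.3  -48.9   58.9   65.9] 31.313445866836126
tabs 349 [-136.9 -136.7 -134.5  -85.1  -85.1  -68.3  -67.3  -48.8   66.    66.9] 44.73900641233712
[37.1 36.1 35.4 34.8 33.8 32.9 32.4 31.2 29.2 28.4 27.8 26.9 26.2 25.2 24.5] [15.5 16.4 15.6 14.4 15.5 16.1 14.3 16.4 24.1 23.9 23.2 23.9 23.2 24.5 23.9]
[-42.7 -45.6 -46.7 -48.5 -50.7 -53.3 -55.3 -58.  -59.9 -62.1 -64.8 -67.5 -69.5 -73.8 -76.1] [22.6 18.8 27.4 31.2 31.8 30.  31.7 30.  32.2 32.9 31.3 29.9 31.6 24.1 24.8]
clock: 9.93
tool_pos: [0.4392, 0.0203, 0.0165]
tool_rot: [0.998, -0.065, -0.001, -0.0]
ft_force: [-0.3, 0.7, 0.8]
finger_gap: 0.004
clock: 10.1
tool_pos: [0.4407, 0.0201, 0.0187]
tool_rot: [0.998, -0.065, 0.001, 0.0]
ft_force: [0.7, -0.3, 0.5]
finger_gap: 0.006
t 10.10 w [440.7  20.1  18.7] filt [-159.7  -11.5   18.7] yaw -7.45 F(filter) [ 0.8 -0.2  0.5] gap 0.6
```

```bash
python3 -m handwheel '[5,0,0,0,0,0,0, 10,0,0,0,0,0,0, 14,0,0,0,0,0,0, 18,0,0,0,0,0,0, 22,0,0,0,0,0,0]'; python3 -c "
from h import *
st()";  python3 -m handwheel '[4,0,0,0,0,0,0, 8,0,0,0,0,0,0, 12,0,0,0,0,0,0, 16,0,0,0,0,0,0, 20,0,0,0,0,0,0]'; python3 -c "
from h import *
st()"
```

```text
clock: 10.52
tool_pos: [0.4607, 0.0177, 0.0173]
tool_rot: [0.998, -0.065, -0.001, -0.0]
ft_force: [-3.6, -0.3, 1.7]
finger_gap: 0.009
t 10.52 w [460.7  17.7  17.3] filt [-139.5  -11.3   17.3] yaw -7.43 F(filter) [-3.5 -0.8  1.7] gap 0.8
clock: 10.93
tool_pos: [0.481, 0.015, 0.0172]
tool_rot: [0.998, -0.065, -0.0, -0.0]
ft_force: [-2.9, 0.5, 0.6]
finger_gap: 0.006
t 10.93 w [481.   15.   17.2] filt [-119.   -11.3   17.2] yaw -7.45 F(filter) [-2.9  0.1  0.6] gap 0.5
```

```bash
python3 -m handwheel '[4,0,0,0,0,0,0, 8,0,0,0,0,0,0, 12,0,0,0,0,0,0, 16,0,0,0,0,0,0, 20,0,0,0,0,0,0]'; python3 -c "
from h import *
st()";  python3 -m handwheel '[4,0,0,0,0,0,0, 8,0,0,0,0,0,0, 12,0,0,0,0,0,0, 16,0,0,0,0,0,0, 20,0,0,0,0,0,0]'; python3 -c "
from h import *
st();shot('wrist','w4')"
```

```text
clock: 11.35
tool_pos: [0.5008, 0.0125, 0.0173]
tool_rot: [0.998, -0.065, -0.0, -0.0]
ft_force: [-2.9, 1.1, 0.5]
finger_gap: 0.002
t 11.35 w [500.8  12.5  17.3] filt [-99.  -11.3  17.3] yaw -7.45 F(filter) [-3.   0.7  0.5] gap 0.2
clock: 11.77
tool_pos: [0.5207, 0.01, 0.0173]
tool_rot: [0.998, -0.065, -0.0, -0.0]
ft_force: [-2.5, 2.5, -0.1]
finger_gap: 0.005
t 11.77 w [520.7  10.   17.3] filt [-79.  -11.2  17.3] yaw -7.45 F(filter) [-2.8  2.1 -0.1] gap 0.5
```

View pics/w4.png

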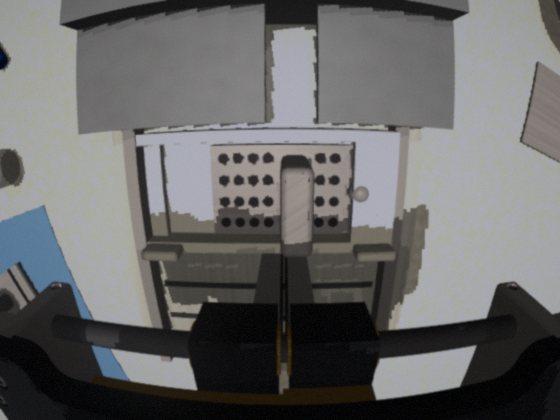

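The cassette is straight between the guides and its front edge has reached the housing. The bar (px 281–313) is aimed at the slot (px 268–316). Pushing on.

```bash
python3 -m handwheel '[4,0,0,0,0,0,0, 8,0,0,0,0,0,0, 12,0,0,0,0,0,0, 16,0,0,0,0,0,0, 20,0,0,0,0,0,0]'; python3 -c "
from h import *
st()";  python3 -m handwheel '[3,0,0,0,0,0,0, 6,0,0,0,0,0,0, 9,0,0,0,0,0,0, 12,0,0,0,0,0,0, 15,0,0,0,0,0,0]'; python3 -c "
from h import *
st()"
```

```text
clock: 12.23
tool_pos: [0.5407, 0.0071, 0.0174]
tool_rot: [0.998, -0.065, 0.0, 0.0]
ft_force: [-3.0, 0.9, -0.1]
finger_gap: 0.007
t 12.23 w [540.7   7.1  17.4] filt [-58.8 -11.5  17.4] yaw -7.45 F(filter) [-3.1  0.5 -0.1] gap 0.6
clock: 12.65
tool_pos: [0.5555, 0.0052, 0.0175]
tool_rot: [0.998, -0.065, 0.0, 0.0]
ft_force: [-3.0, 1.6, 0.3]
finger_gap: 0.003
t 12.65 w [555.5   5.2  17.5] filt [-43.9 -11.4  17.5] yaw -7.45 F(filter) [-3.2  1.2  0.3] gap 0.2
```

```bash
python3 -m handwheel '[3,0,0,0,0,0,0, 6,0,0,0,0,0,0, 9,0,0,0,0,0,0, 12,0,0,0,0,0,0, 15,0,0,0,0,0,0]'; python3 -c "
from h import *
st()";  python3 -m handwheel '[2,0,0,0,0,0,0, 4,0,0,0,0,0,0, 6,0,0,0,0,0,0, 7,0,0,0,0,0,0]'; python3 -c "
from h import *
st()"
```

```text
clock: 13.07
tool_pos: [0.5703, 0.0033, 0.0175]
tool_rot: [0.998, -0.065, 0.0, -0.0]
ft_force: [-3.0, 1.5, 2.8]
finger_gap: 0.005
t 13.07 w [570.3   3.3  17.5] filt [-28.9 -11.4  17.5] yaw -7.45 F(filter) [-3.2  1.1  2.8] gap 0.5
clock: 13.4
tool_pos: [0.5772, 0.0024, 0.0175]
tool_rot: [0.998, -0.065, 0.0, -0.0]
ft_force: [-2.8, 1.7, 2.1]
finger_gap: 0.004
t 13.40 w [577.2   2.4  17.5] filt [-22.  -11.4  17.5] yaw -7.45 F(filter) [-3.   1.4  2.1] gap 0.3
```

```bash
python3 -m handwheel '[1,0,0,0,0,0,0, 2,0,0,0,0,0,0, 3,0,0,0,0,0,0, 4,0,0,0,0,0,0, 4,0,0,0,0,0,0]'; python3 -c "
from h import *
st()"
```

```text
clock: 13.82
tool_pos: [0.58, 0.0021, 0.0173]
tool_rot: [0.998, -0.065, -0.001, -0.0]
ft_force: [-6.6, 0.9, 5.1]
finger_gap: 0.004
t 13.82 w [580.    2.1  17.3] filt [-19.1 -11.4  17.3] yaw -7.44 F(filter) [-6.7  0.   5.1] gap 0.4
```

```bash
python3 -m handwheel '[1.5,0,0,0,0,0,0, 2.5,0,0,0,0,0,0, 2.5,0,0,0,0,0,0]'; python3 -c "
from h import *
st()"; python3 -m handwheel '[-10,0,0,0,0,0,0, -45,0,-5,0,0,0,0, -75,0,-45,0,0,0,0, -75,0,-85,0,0,0,0, -75,0,-110,0,0,0,0]'; python3 -m handwheel '[0,0,0,0,0,0,0, 0,0,0,0,0,0,0]'; python3 - <<'E'
from h import *
np.set_printoptions(precision=1,suppress=True,linewidth=200)
st();d=shot('wrist','w5');P=fcloud(d);P[d['z_map']==0]=np.nan
v,u=np.mgrid[:420,:560]
for n,lo,hi in(('bar',60,75),('tabs',42,50)):
    m=(P[...,2]>lo)&(P[...,2]<hi)&(P[...,0]<(40 if n=='bar' else -2))&(P[...,0]>-40)&(abs(P[...,1])<75)
    k,l,s,c=cv2.connectedComponentsWithStats(m.astype(np.uint8))
    for i in range(1,k):
        if s[i,4]>60: q=P[l==i]; print(n,s[i,:5],np.percentile(q,[1,50,99],axis=0).T.ravel())
m=(abs(P[...,0])<60)&(P[...,0]>3)&(P[...,2]>44)&(P[...,2]<53); q=P[m]; print('roof',np.percentile(q,[1,50,99],axis=0).T.ravel())
E
```

```text
clock: 14.07
tool_pos: [0.58, 0.0021, 0.0169]
tool_rot: [0.998, -0.065, -0.005, -0.0]
ft_force: [-14.6, 1.9, 10.8]
finger_gap: 0.006
t 14.07 w [580.    2.1  16.9] filt [-19.2 -11.4  16.9] yaw -7.41 F(filter) [-14.7  -0.   10.8] gap 0.6
clock: 14.48
tool_pos: [0.5087, 0.0113, 0.1294]
tool_rot: [0.998, -0.065, 0.002, 0.0]
ft_force: [1.2, -0.3, 0.5]
finger_gap: 0.004
clock: 14.65
tool_pos: [0.5116, 0.0106, 0.1301]
tool_rot: [0.998, -0.065, 0.004, 0.001]
ft_force: [-0.0, 0.2, -1.2]
finger_gap: 0.005
t 14.65 w [511.6  10.6 130.1] filt [-88.1 -11.7 130.1] yaw -7.46 F(filter) [-0.   0.2 -1.2] gap 0.5
bar [281  55  19  50 933] [  2.9  21.5  39.7 -21.9 -15.2  -8.6  64.3  67.   68.9]
tabs [329 115  27   8 184] [-10.5  -7.7  -4.8 -68.6 -57.7 -47.3  42.6  45.   46.8]
tabs [188 116  27   9 187] [-10.5  -7.7  -4.7  46.5  56.9  68.2  42.1  44.8  46.5]
roof [  3.6  30.2  56.6 -91.5  11.2  94.8  45.6  47.4  50.9]
```

View pics/w5.png

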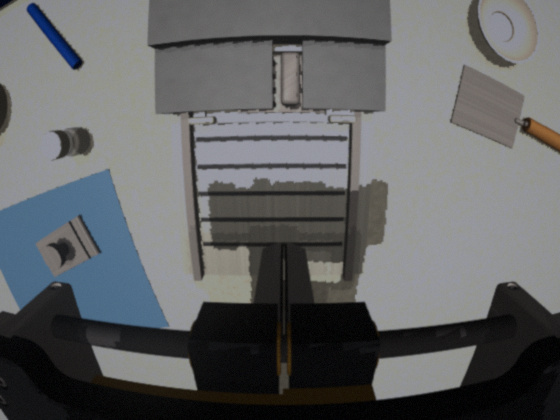

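Both tabs (px (201,119) and (342,119)) are level, with front faces at x ≈ −10.5 mm. The bar is in the slot at y ≈ −15 mm, and the gripper is clear. Handing in.

```bash
python3 -c "
from rig import env
env.close_job(); print(env.state()['clock'])"
```

```text
the job is handed in; nothing more can be done
the job is handed in; nothing more can be done
```

The screen is seated under the cassette's keeper lip, and the loaded cassette is fully home in the filter. I handed the job in at about 15 s on the robot's clock; the hand-in reports no verdict.

- **Screen:** I gripped it by the bar, laid it in the pocket and slid it under the lip to a firm stop at about 12 N. Depth from the wrist camera then put its centre at y ≈ −15 mm in the cassette. I never saw the click itself. I infer it from the force, which rose, fell away and then met a hard stop at the home position.
- **Cassette:** I pushed it in at about 3 N, roughly 10 mm right of its middle, and it did not jam. It stopped hard against the rear block, with at most about 15 N along the push.
- **Last checks:** After I backed off, both tab faces read x ≈ −10.5 mm, level with each other (home is −11, limit −14.5). The bar was in the slot at y ≈ −15 mm. The gripper was clear and nothing else was touched.

No check failed. The readings agreed to within about 1 to 2 mm, the same as the calibration error.

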